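# Set the voltage regulator's knob to its working mark and lock it

## Task

The voltage regulator on the side table has been left set too low and its lock ring is slack. Turn the knob up until its white line points at the heavy working mark on the dial, then turn the separate lock ring under the knob clockwise until it is firmly tight, by feel and without forcing it, so that the knob stays on the mark. Let go, and leave the other things on the table as they are.

Things in the scene. Friction and masses are not known exactly. Their poses are not given: they have to be found in the camera images.
- regulator: Hand-set mains voltage regulator (variable transformer): grey steel box, heavy, cannot shift; deck 125 mm above the table. Origin on the table straight below the knob's axis; the box reaches from 83 mm on its -x side to 153 mm on its +x side and 85 mm to either y side (handles 104 mm). A flat switch, lamp and fuse holder (up to 10 mm high) sit on the deck, 92 to 138 mm from the axis on the +x side.
- dial_centre (a point): Centre of the flat round aluminium dial plate on the deck, 160 mm wide, top 128 mm above the table, with black ticks over 270 degrees. On this upright axis stand, from below: brass bush, lock ring, bare shaft, knob.
- set_mark (a point): The working mark on the dial plate, 58 mm from the axis: the one heavy bar with a diamond end, longer and thicker than all other ticks. The knob is right when its white line points at it.
- knob: The knob (this frame does not turn with it): round, ribbed, black, 46 mm in diameter, 22 mm high, a white line on its top from the middle to the rim and down the rim. Origin on the axis at mid height, 47 mm above the dial plate; top 58 mm above the plate. It takes about 0.35 N m to turn, evenly, and stays where it is left.
- knob_turn (a joint): Turn of the knob in rad, growing clockwise seen from above: 0 with the white line at the first tick, 4.71 at the last tick (end stops at both), ticks every 0.393; the working mark is at 3.14. It starts 0.6 to 1.9 short of the mark.
- lock_ring: The lock ring (this frame does not turn with it): a separate round dark steel ring with ribbed rim, 64 mm in diameter, 16 mm high, below the knob; origin on the axis at mid height, 17 mm above the dial plate. Its underside is 9 mm above the plate, its top 11 mm below the knob. Slack at the start; clockwise from above tightens it.
- ring_grip (a point): The lock ring's origin. Its feel: clockwise it runs with 0.05 N m drag for 0.3 to 1.7 rad (unknown), then meets the shaft's collar and the turning torque climbs about 0.55 N m per rad. Tight from 0.21 N m (15 N of pinch), best 0.29, forced from 0.39 (32 N); above that it also carries the knob off its mark. It stays when let go. At a stop the rub relaxes: nudge on by 0.01 rad to read it.
- ashtray: Glass ashtray, round, 136 mm wide, 36 mm high; loose, a bystander. Origin: centre of its underside.
- remote_holder: Wooden remote-control holder, 90 x 170 x 85 mm, two remotes stand in it up to 173 mm high; loose, a bystander. Origin: centre of its underside.
- vase: Ceramic vase, 110 mm wide, with flowers up to 310 mm high; loose, a bystander. Origin: centre of its underside.
- lighter_case: Black plastic lighter case with a press button, 95 x 62 x 26 mm, lies near the regulator; loose, a bystander. Origin: centre of its underside.
- bell: Small steel hand bell, 60 mm wide at the mouth, 87 mm high, stands near the regulator; loose, a bystander. Origin: centre of its underside.
- coasters: Round wooden coaster, 92 mm wide, 12 mm thick; loose, a bystander. Origin: centre of its underside.
- spare_remote: Remote control lying flat, 150 x 42 x 18 mm; loose, a bystander. Origin: centre of its underside.

How it is judged:
On the way, in this order (a step that is already met when the one before it is completed fails the run):
1. the knob's line stands at the working mark (within 0.09 rad) while the lock ring is still slack (value of joint knob_turn between 3.0516 and 3.2316 rad and contact force between lock_ring and knob below 5 N), for 0.2 s.
2. the lock ring is tight (pinches the shaft collar with more than 15 N) and the knob is on the mark (value of joint knob_turn between 3.0516 and 3.2316 rad and contact force between lock_ring and knob above 15 N), for 0.2 s.
At the end, for the whole second after the job is handed in: The knob rests with its line within 0.09 rad (5 degrees, a quarter of a scale division) of the working mark, and the lock ring is tight: it keeps pinching the shaft collar with more than 15 N (never over 32 N) (all of step 2 and velocity of joint knob_turn between -0.05 and 0.05 rad/s); the robot touches nothing.
It fails at once if the lock ring is overtightened (pinches the shaft collar with more than 32 N) (contact force between lock_ring and knob above 32 N).
It fails at once if the lighter case or the bell is moved by more than 20 mm or tipped (distance of any of lighter_case, bell from where it was at the start of the episode above 0.02 m or angle between any of lighter_case, bell's own z axis and vertical above 0.3 rad).
It fails at once if the ashtray or the vase is moved by more than 20 mm or tipped (distance of any of ashtray, vase from where it was at the start of the episode above 0.02 m or angle between any of ashtray, vase's own z axis and vertical above 0.3 rad).
It fails at once if the remote holder, the loose remote or the coaster is moved by more than 20 mm or tipped (distance of any of remote_holder, spare_remote, coasters from where it was at the start of the episode above 0.02 m or angle between any of remote_holder, spare_remote, coasters's own z axis and vertical above 0.3 rad).
It also fails if it takes over 72 s, if anything falls off the work surface, if the arm or the gripper's body presses on something with over 40 N, if the wrist force passes 120 N, or if a joint passes its speed limit or range.

## Robot

A 7-joint arm with a two-finger parallel gripper is mounted at the origin on the work surface. World frame = base frame: x ahead of the robot, y to its left, z up, the work surface at z = 0. Lengths are in m, angles in rad, forces in N, time in s.
With the tool pointing down it reaches from about 0.35 to 0.9 m from the base axis. Payload 7.2 kg.
Tool frame: the origin (TCP) lies at the very end of the fingers, on their centre line; the grasp point (between the pads) lies 19 mm behind it; z points along the fingers, y is the line along which they close (so a half turn about z gives the same grasp; the last joint's range is limited). The gripper opens to 85 mm and grips with 20 to 120 N. Pads are 22 mm wide; open, the fingers measure 114 mm over their backs; the gripper's body (76 mm by 85 mm) begins 54 mm behind the grasp point. The pads swing forward as they close: fully open they stand 13 mm farther back than shut.
Start: joints at [-1.389, 0.411, -0.013, 1.596, 0.006, 1.134, -0.082], TCP at [0.155, 0.606, 0.195] pointing down, gripper open.
Joint ranges: [-2.95, 2.95], [-0.29, 1.99], [-1.47, 1.44], [0.14, 2.54], [-1.03, 4.17], [0.13, 1.85], [-2.86, 2.86]. Speed limits (rad/s): [2.39, 2.39, 3.01, 3.01, 3.14, 3.14, 3.14].

## Interface

Orientations are given as [roll, pitch, yaw] about the fixed x, y, z axes, in that order (R = Rz(yaw) Ry(pitch) Rx(roll)).
In Python, from bench import manip gives the robot as it stands. The module is installed in compiled form; this text tells all that it offers.
- The arm moves only by the tool jog_arm, never from a script. Its argument "commands" is a list of rows, each a list of 2 entries, a list of its own where there are three numbers: the shift along the tool's x, y, z in mm, then the turn, a rotation vector about the tool's x, y, z in degrees. A call has 1 to 20 rows; each row is the pose to reach, as a shift and turn from the pose commanded when the call began, along the tool's axes at that moment; what a row does not reach only later rows make up. A row lasts 1/12 s, in which the tool goes at most 41.7 mm and 7.16 degrees, less where a joint would pass 70% of its speed; a pose out of reach is approached as far as the arm can. A call with a gripper value outside its range is refused whole. "grip" is the opening, from 0 (shut) to 1 (fully open), set as the call begins (left out, the last holds). The fingers move at their own pace and stop on an object; "newtons" is the grip in N (left out, the last holds). Time passes only in rows, so rows that repeat a pose let the fingers close. It gives the time, the measured TCP pose, the force, the opening and the grip force at its end, in the units of the state.
- manip.read_state(): the state, without advancing time (a new reading comes with each control period).
- manip.read_camera(name): name is "scene" or "top" or "wrist"; returns a dict with "color" (420x560x3 uint8, blue, green, red), "K" (3x3 intrinsics, pixels), "R" (3x3) and "t" (3): a world point X has camera coordinates R X + t; the wrist camera has in their place "T_tool_cam" (4x4, takes a point from camera to tool coordinates, whose origin is the TCP and whose axes are the flange's). Camera axes: x right, y down, z forward; pixel columns grow to the right and rows downward; lengths in m; the calibration is good to about 2 mm. A picture is of the moment at which its call begins: read the wrist's pose just before it. There is no depth.
- manip.job_done(): hands the job in; it is judged then, once.
The state is a dict: "time": time; "qpos": joint angles; "qvel": joint speeds; "joint_torque": joint torques, N m; "position": TCP position; "tool_rot": TCP orientation; "ft_force": force on the tool from outside, world axes, zero at the start; "wrist_torque": the same for the moment, N m; "grip_width": finger opening in m; "grip_force": force on a finger pad.
Only numpy, scipy, OpenCV 4.12 (cv2) and the standard library are available. Lean on these libraries where they do the work, as an engineer would, in place of code of your own. Each camera call takes 0.05 s, during which the arm holds its last target. There are 200 camera calls.

## Working session

There is one attempt and no reset: what is moved stays moved. The work goes in short steps, Python scripts to look and compute and a tool call to move; the robot and the scene stay as the last step left them, time stands still between calls to the robot, and variables do not carry over. Pictures are saved under pics/ and viewed, at most 10 in all, crops included, and the job is handed in when it is done.

Besides the shell and the picture viewer there is one more tool, called after "Emit:" as name(argument=value, ...) on one line, values as JSON. jog_arm: Moves the arm, as the interface text tells. Its arguments: {"type":"object","properties":{"commands":{"type":"array","items":{"type":"array"}},"grip":{"type":"number"},"newtons":{"type":"number"}},"required":["commands"]}

```bash
mkdir -p pics; python3 - <<'E'
from bench import manip
import cv2,numpy as np,pickle
s=manip.read_state();print({k:np.round(v,3).tolist() for k,v in s.items()})
for n in("top","scene"):
    c=manip.read_camera(n);pickle.dump(c,open(n+".pkl","wb"));cv2.imwrite(f"pics/{n}0.png",cv2.resize(c["color"],(800,600),interpolation=cv2.INTER_CUBIC))
    print(n,c["K"].round(1).tolist(),c["R"].round(3).tolist(),c["t"].round(3).tolist())
E
```

```text
{'time': 0.0, 'qpos': [-1.389, 0.412, -0.013, 1.597, 0.006, 1.134, -0.082], 'qvel': [-0.0, 0.0, -0.001, -0.002, -0.001, -0.001, -0.0], 'joint_torque': [0.0, -60.061, 0.683, -29.942, 0.014, 0.01, -0.0], 'position': [0.154, 0.605, 0.194], 'tool_rot': [-3.14, 0.0, 2.892], 'ft_force': [-0.138, -0.644, 0.621], 'wrist_torque': [-0.001, -0.045, -0.016], 'grip_force': 0.0, 'grip_width': 0.085}
top [[477.8, 0.0, 277.0], [0.0, 477.8, 205.2], [0.0, 0.0, 1.0]] [[0.008, -1.0, 0.013], [-0.988, -0.01, -0.157], [0.157, -0.011, -0.988]] [-0.014, 0.546, 1.286]
scene [[453.8, 0.0, 275.2], [0.0, 453.8, 209.6], [0.0, 0.0, 1.0]] [[-0.048, 0.999, -0.017], [0.591, 0.014, -0.806], [-0.805, -0.049, -0.591]] [0.013, -0.193, 1.806]
```

View pics/top0.png

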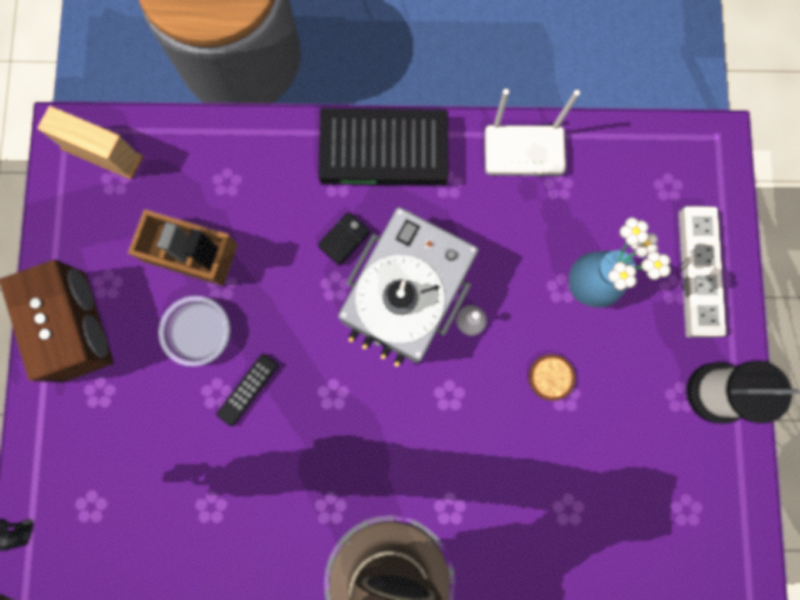

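View pics/scene0.png

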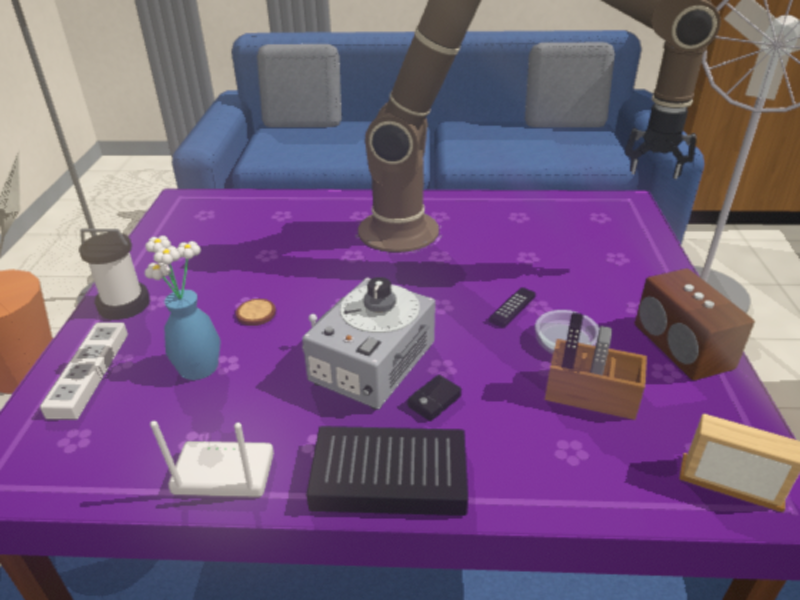

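The top view shows the regulator with its knob at about (401,293) of 800x600, the white line pointing up and the heavy mark to the right, ending at about (438,290). The lighter case is at (344,238) and the bell at (472,320). I'll enlarge this area.

```bash
cat > h.py <<'E'
import numpy as np,pickle,cv2
def proj(c,X):
    p=c["K"]@(c["R"]@np.array(X,float)+c["t"]);return p[:2]/p[2]
def ray(c,uv,z):
    d=c["R"].T@np.linalg.inv(c["K"])@np.array([*uv,1.]);o=-c["R"].T@c["t"];return o+d*(z-o[2])/d[2]
E
python3 - <<'E'
from h import *
c=pickle.load(open("top.pkl","rb"))
cv2.imwrite("pics/crop.png",cv2.resize(c["color"][140:260,215:345],None,fx=5,fy=5,interpolation=cv2.INTER_CUBIC))
for n in("top",):
    print(ray(c,(280.5,205),.186))
E
```

```text
[ 0.5236518  -0.01676047  0.186     ]
```

View pics/crop.png

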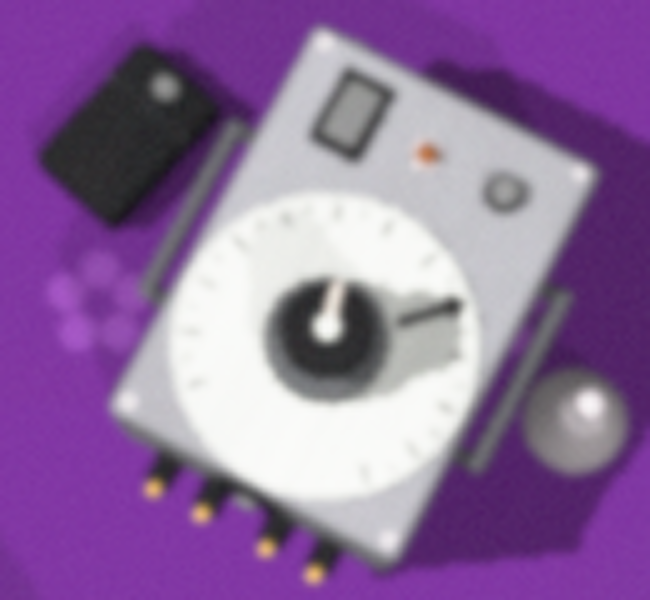

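The crop shows the dial centre at about (324.5,345), the knob top centre at (327,327), the line tip at (338,282) and the mark from (400,322) to (460,303).

```bash
python3 - <<'E'
from h import *
c=pickle.load(open("top.pkl","rb"))
P=lambda x,y,z:ray(c,(215+(x+.5)/5-.5,140+(y+.5)/5-.5),z)
d=P(324.5,345,.128);k=P(327,327,.186);l=P(338,282,.186);m=P(460,303,.128);m2=P(400,322,.128)
print(d,k)
a=lambda v:np.degrees(np.arctan2(v[1],v[0]))
print("line",a(l-k),"mark",a(m-d),a(m2-d),a(m-m2),np.linalg.norm(m-d))
s=pickle.load(open("scene.pkl","rb"))
for z in(.128,.186):print(z,proj(s,[*d[:2],z])*800/560)
for n,q in(("bell",P(577,420,.04)),("case",P(130,140,.026))):print(n,q)
# fit the ring of bright plate pixels for a better centre
g=cv2.cvtColor(c["color"],cv2.COLOR_BGR2GRAY)
E
```

```text
[ 0.52338857 -0.01532589  0.128     ] [ 0.52363959 -0.01552025  0.186     ]
line -13.173955698563054 mark -72.05283822615847 -72.33387468345637 -71.70169550906289 0.07416779509413124
0.128 [378.55335875 305.93920131]
0.186 [377.65595573 282.35239173]
bell [ 0.49597731 -0.1573224   0.04      ]
case [0.65601038 0.09471049 0.026     ]
```

Emit:
jog_arm(commands=[[[0,0,-110],[0,0,0]],[[0,0,-110],[0,0,0]],[[0,0,-110],[0,0,0]],[[-511,-510,-110],[0,0,77]],[[-511,-510,-110],[0,0,77]],[[-511,-510,-110],[0,0,77]],[[-511,-510,-110],[0,0,77]],[[-511,-510,-110],[0,0,77]],[[-511,-510,-110],[0,0,77]],[[-511,-510,-110],[0,0,77]],[[-511,-510,-110],[0,0,77]],[[-511,-510,-110],[0,0,77]],[[-511,-510,-110],[0,0,77]],[[-511,-510,-110],[0,0,77]],[[-511,-510,-110],[0,0,77]],[[-511,-510,-110],[0,0,77]],[[-511,-510,-110],[0,0,77]],[[-511,-510,-110],[0,0,77]],[[-511,-510,-110],[0,0,77]],[[-511,-510,-110],[0,0,77]]], grip=1, newtons=60)

```text
time: 1.77
position: [0.5171, -0.0051, 0.3053]
tool_rot: [3.141, -0.0, 1.548]
ft_force: [0.3, 1.8, -0.0]
grip_width: 0.0854
grip_force: 0.0
```

```bash
cat > w.py <<'E'
import sys
from h import *
from bench import manip
s=manip.read_state();c=manip.read_camera("wrist")
pickle.dump((s,c),open("wrist.pkl","wb"))
print({k:np.round(s[k],4).tolist() for k in("time","qpos","position","tool_rot","ft_force","wrist_torque","grip_width","grip_force")})
from scipy.spatial.transform import Rotation as Ro
T=np.eye(4);T[:3,:3]=Ro.from_euler("xyz",s["tool_rot"]).as_matrix();T[:3,3]=s["position"]
W=np.linalg.inv(T@c["T_tool_cam"]);c["R"]=W[:3,:3];c["t"]=W[:3,3]
for z in(.128,.186):print("centre px",z,proj(c,[.5235,-.0154,z]))
pickle.dump(c,open("wc.pkl","wb"))
cv2.imwrite(sys.argv[1],cv2.resize(c["color"],(800,600),interpolation=cv2.INTER_CUBIC))
E
python3 w.py pics/w1.png
```

```text
{'time': 1.7667, 'qpos': [-0.6758, 0.1521, 0.6866, 1.7258, -0.1003, 1.2987, 0.0097], 'position': [0.5171, -0.0051, 0.3053], 'tool_rot': [3.1412, -0.0004, 1.5484], 'ft_force': [0.3494, 1.81, -0.0246], 'wrist_torque': [0.0531, -0.0465, 0.0182], 'grip_width': 0.0854, 'grip_force': 0.0}
centre px 0.128 [287.14669678 190.39303319]
centre px 0.186 [288.09595749 203.2598968 ]
```

View pics/w1.png

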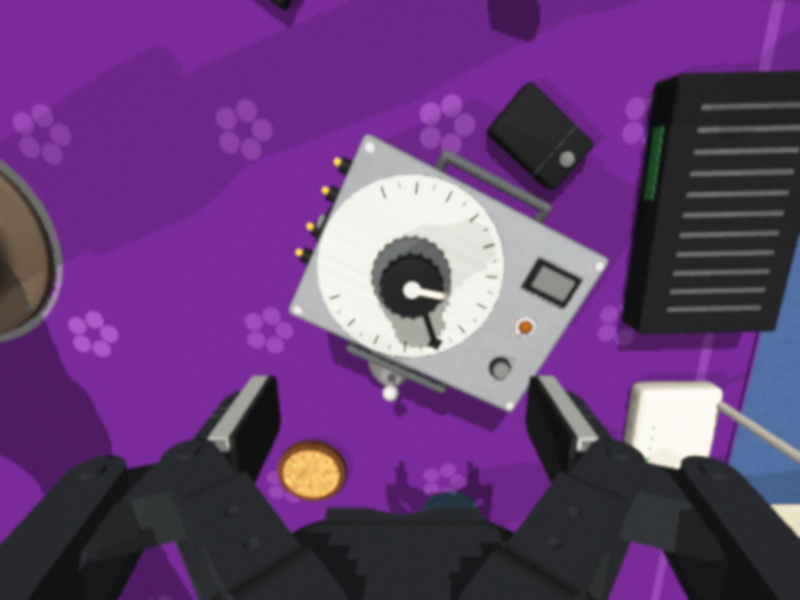

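The wrist view shows the knob top at (411,290), as predicted. The line points to (443,297), and the mark's tip is at (436,347), so the knob has to turn about 60° clockwise. Lowering above the knob with a -30° pre-turn.

Emit:
jog_arm(commands=[[[0,0,30],[0,0,-7]],[[0,0,60],[0,0,-14]],[[0,0,85],[0,0,-21]],[[0,0,85],[0,0,-30]],[[0,0,85],[0,0,-30]],[[0,0,85],[0,0,-30]],[[0,0,85],[0,0,-30]],[[0,0,85],[0,0,-30]]])

```text
time: 2.48
position: [0.5167, -0.0032, 0.2203]
tool_rot: [3.141, -0.0, 2.07]
ft_force: [-0.1, 0.5, 0.2]
grip_width: 0.0856
grip_force: 0.0
```

Emit:
jog_arm(commands=[[[-14,0,0],[0,0,0]],[[-14,0,0],[0,0,0]],[[-14,0,20],[0,0,0]],[[-14,0,40],[0,0,0]],[[-14,0,55],[0,0,0]],[[-14,0,63],[0,0,0]],[[-14,0,63],[0,0,0]],[[-14,0,63],[0,0,0]],[[-14,0,63],[0,0,0]]])

```text
time: 3.23
position: [0.524, -0.0155, 0.1581]
tool_rot: [3.14, 0.001, 2.071]
ft_force: [0.4, 0.1, 0.4]
grip_width: 0.0851
grip_force: 0.0
```

```bash
python3 w.py pics/w2.png
```

```text
{'time': 3.2333, 'qpos': [-0.5374, 0.3031, 0.5878, 1.9155, -0.2009, 0.9796, 0.6422], 'position': [0.524, -0.0155, 0.1581], 'tool_rot': [3.1404, 0.0005, 2.0712], 'ft_force': [0.3828, 0.1282, 0.4145], 'wrist_torque': [-0.0043, -0.0063, -0.022], 'grip_width': 0.0851, 'grip_force': 0.0}
centre px 0.128 [281.56061643 222.48075368]
centre px 0.186 [281.59261257 257.07189337]
```

View pics/w2.png

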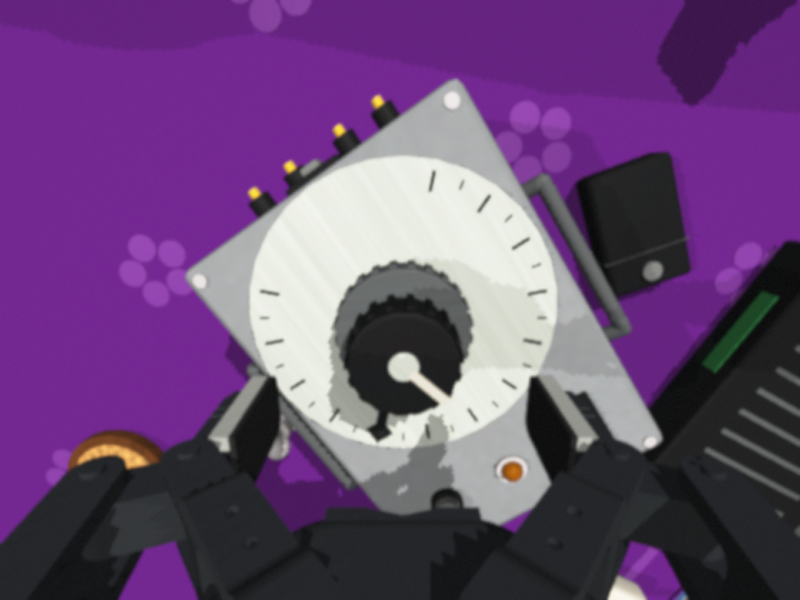

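The knob is centred between the pads at (403,366). Closing.

Emit:
jog_arm(commands=[[[0,0,0],[0,0,0]],[[0,0,0],[0,0,0]],[[0,0,0],[0,0,0]],[[0,0,0],[0,0,0]],[[0,0,0],[0,0,0]],[[0,0,0],[0,0,0]],[[0,0,0],[0,0,0]],[[0,0,0],[0,0,0]],[[0,0,0],[0,0,0]],[[0,0,0],[0,0,0]],[[0,0,0],[0,0,0]],[[0,0,0],[0,0,0]]], grip=0, newtons=60)

```text
time: 4.28
position: [0.5233, -0.0155, 0.1572]
tool_rot: [-3.142, -0.0, 2.072]
ft_force: [-0.6, -0.6, -0.5]
grip_width: -0.0001
grip_force: 0.0
```

```bash
python3 w.py pics/w3.png; python3 - <<'E'
from h import *
from bench import manip
c=manip.read_camera("scene")["color"][165:260,200:330]
w=cv2.imread("pics/w3.png")
cv2.imwrite("pics/m3.png",np.hstack([cv2.resize(w,(400,300)),cv2.resize(c,(400,300),interpolation=cv2.INTER_CUBIC)]))
E
```

```text
{'time': 4.2833, 'qpos': [-0.5371, 0.3041, 0.5874, 1.9168, -0.2013, 0.9788, 0.643], 'position': [0.5233, -0.0155, 0.1572], 'tool_rot': [-3.1416, -0.0, 2.0715], 'ft_force': [-0.5663, -0.5789, -0.4748], 'wrist_torque': [0.0045, -0.0252, 0.0082], 'grip_width': -0.0001, 'grip_force': 0.0}
centre px 0.128 [282.34935418 223.2973177 ]
centre px 0.186 [282.51486714 258.27927979]
```

View pics/m3.png

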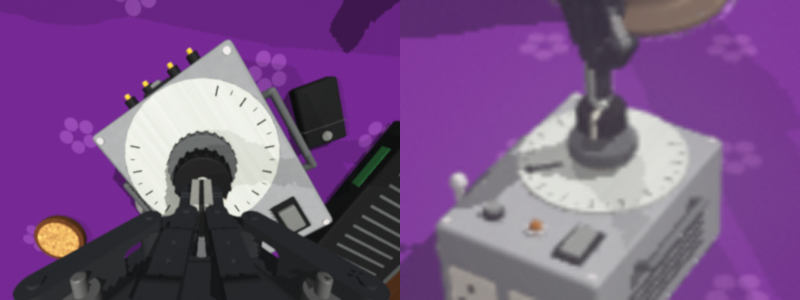

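```bash
python3 - <<'E'
from h import *
s,c=pickle.load(open("wrist.pkl","rb"))
T=c["T_tool_cam"];print(T.round(4).tolist(),c["K"].round(1).tolist())
I=np.linalg.inv(T)
for p in([0,0,0],[0,0,-.019],[0,0,-.03],[0,0,.0292]):
    q=c["K"]@(I@np.array([*p,1.]))[:3];print(p,q[:2]/q[2]*800/560)
wc=pickle.load(open("wc.pkl","rb"))
for a in np.arange(0,360,45):
    v=np.array([np.cos(np.radians(a)),np.sin(np.radians(a))])
    print(a,*[(proj(wc,[*(np.array([.5235,-.0154])+r*v),z])*800/560).round() for r,z in((.08,.128),(.032,.153),(.023,.186))])
im=cv2.imread("pics/w3.png");cv2.imwrite("pics/c3.png",im[130:580,150:650])
E
```

```text
[[-0.0006, -0.9552, -0.2961, 0.0751], [1.0, -0.0004, -0.0007, -0.0002], [0.0006, -0.2961, 0.9552, -0.1798], [0.0, 0.0, 0.0, 1.0]] [[296.5, 0.0, 281.7], [0.0, 296.5, 210.1], [0.0, 0.0, 1.0]]
[0, 0, 0] [403.09387626 340.51911353]
[0, 0, -0.019] [403.14047689 358.23841561]
[0, 0, -0.03] [403.17213092 370.27446403]
[0, 0, 0.0292] [403.03711592 318.93671243]
0 [531. 385.] [462. 367.] [454. 394.]
45 [554. 277.] [470. 319.] [460. 354.]
90 [484. 180.] [438. 279.] [433. 321.]
135 [356. 165.] [383. 273.] [387. 316.]
180 [262. 246.] [342. 306.] [351. 343.]
225 [261. 358.] [339. 355.] [348. 384.]
270 [336. 434.] [372. 391.] [376. 414.]
315 [442. 444.] [422. 395.] [419. 418.]
```

View pics/c3.png

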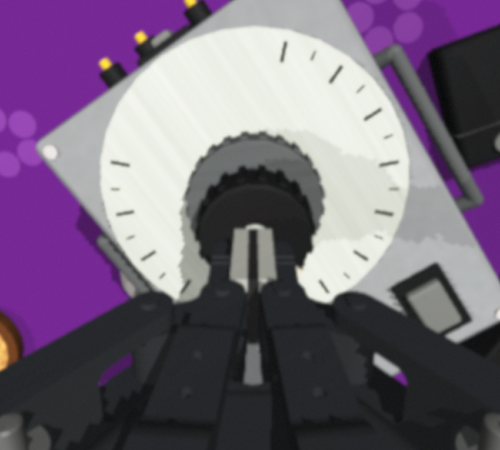

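The closed fingertips are drawn on top of the knob (row 358 in the 800x600 picture, in front of the centre dot). The tips therefore seem to stand well behind the nominal TCP. I'll open, go 27 mm lower, which is safe either way, and close gently to check.

Emit:
jog_arm(commands=[[[0,0,0],[0,0,0]],[[0,0,0],[0,0,0]],[[0,0,0],[0,0,0]],[[0,0,0],[0,0,0]],[[0,0,0],[0,0,0]],[[0,0,0],[0,0,0]],[[0,0,0],[0,0,0]],[[0,0,0],[0,0,0]],[[0,0,0],[0,0,0]],[[0,0,9],[0,0,0]],[[0,0,18],[0,0,0]],[[0,0,27],[0,0,0]],[[0,0,27],[0,0,0]],[[0,0,27],[0,0,0]]], grip=1)

```text
time: 5.55
position: [0.5226, -0.0156, 0.1292]
tool_rot: [-3.14, -0.0, 2.071]
ft_force: [0.7, 0.3, 0.5]
grip_width: 0.0853
grip_force: 0.0
```

Emit:
jog_arm(commands=[[[0,0,0],[0,0,0]],[[0,0,0],[0,0,0]],[[0,0,0],[0,0,0]],[[0,0,0],[0,0,0]],[[0,0,0],[0,0,0]],[[0,0,0],[0,0,0]],[[0,0,0],[0,0,0]],[[0,0,0],[0,0,0]],[[0,0,0],[0,0,0]]], grip=0, newtons=20)

```text
time: 6.3
position: [0.5242, -0.0152, 0.1307]
tool_rot: [3.14, 0.0, 2.072]
ft_force: [3.0, 1.2, 4.3]
grip_width: 0.0455
grip_force: 22.3
```

Width 45.5 mm means the pads are on the knob, so the tips do stand about 45 mm behind the nominal TCP. I'll go 14 mm deeper and grip firmly.

Emit:
jog_arm(commands=[[[0,0,0],[0,0,0]],[[0,0,0],[0,0,0]],[[0,0,0],[0,0,0]],[[0,0,0],[0,0,0]],[[0,0,7],[0,0,0]],[[0,0,14],[0,0,0]],[[0,0,14],[0,0,0]],[[0,0,14],[0,0,0]]], grip=0.75)

```text
time: 6.97
position: [0.5227, -0.0156, 0.1153]
tool_rot: [-3.14, -0.001, 2.071]
ft_force: [-0.5, 0.8, -0.3]
grip_width: 0.0638
grip_force: 0.0
```

Emit:
jog_arm(commands=[[[0,0,0],[0,0,0]],[[0,0,0],[0,0,0]],[[0,0,0],[0,0,0]],[[0,0,0],[0,0,0]],[[0,0,0],[0,0,0]],[[0,0,0],[0,0,0]],[[0,0,0],[0,0,0]],[[0,0,0],[0,0,0]]], grip=0, newtons=60)

```text
time: 7.63
position: [0.5242, -0.0152, 0.1166]
tool_rot: [3.14, 0.001, 2.072]
ft_force: [4.8, 2.5, 2.5]
grip_width: 0.0444
grip_force: 61.3
```

Emit:
jog_arm(commands=[[[0,0,0],[0,0,5]],[[0,0,0],[0,0,10]],[[0,0,0],[0,0,15]],[[0,0,0],[0,0,20]],[[0,0,0],[0,0,25]],[[0,0,0],[0,0,30]],[[0,0,0],[0,0,35]],[[0,0,0],[0,0,40]],[[0,0,0],[0,0,45]],[[0,0,0],[0,0,50]],[[0,0,0],[0,0,55]],[[0,0,0],[0,0,60]],[[0,0,0],[0,0,60]],[[0,0,0],[0,0,60]]])

```text
time: 8.8
position: [0.5227, -0.0151, 0.1165]
tool_rot: [-3.14, -0.0, 1.024]
ft_force: [-0.9, 2.9, 9.7]
grip_width: 0.0445
grip_force: 62.0
```

Emit:
jog_arm(commands=[[[0,0,0],[0,0,0]],[[0,0,0],[0,0,0]],[[0,0,0],[0,0,0]],[[0,0,0],[0,0,0]],[[0,0,0],[0,0,0]],[[0,0,0],[0,0,0]],[[0,0,-30],[0,0,0]],[[0,0,-60],[0,0,0]],[[0,0,-95],[0,0,0]],[[0,0,-95],[0,0,0]],[[0,0,-95],[0,0,0]],[[0,0,-95],[0,0,0]]], grip=1)

```text
time: 9.8
position: [0.523, -0.0151, 0.2108]
tool_rot: [-3.141, -0.0, 1.025]
ft_force: [-0.1, -0.0, -0.4]
grip_width: 0.0852
grip_force: 0.0
```

```bash
python3 w.py pics/w4.png; python3 - <<'E'
from h import *
c=pickle.load(open("wc.pkl","rb"));cv2.imwrite("pics/c4.png",cv2.resize(c["color"][120:300,190:370],(600,600),interpolation=cv2.INTER_CUBIC))
E
```

```text
{'time': 9.8, 'qpos': [-0.7916, 0.2933, 0.9099, 1.8633, -0.2584, 1.109, -0.3317], 'position': [0.523, -0.0151, 0.2108], 'tool_rot': [-3.141, -0.0004, 1.0247], 'ft_force': [-0.1094, -0.0155, -0.3987], 'wrist_torque': [0.0817, 0.0195, -0.022], 'grip_width': 0.0852, 'grip_force': 0.0}
centre px 0.128 [282.09044939 203.49483914]
centre px 0.186 [282.08209471 225.24165525]
```

View pics/c4.png

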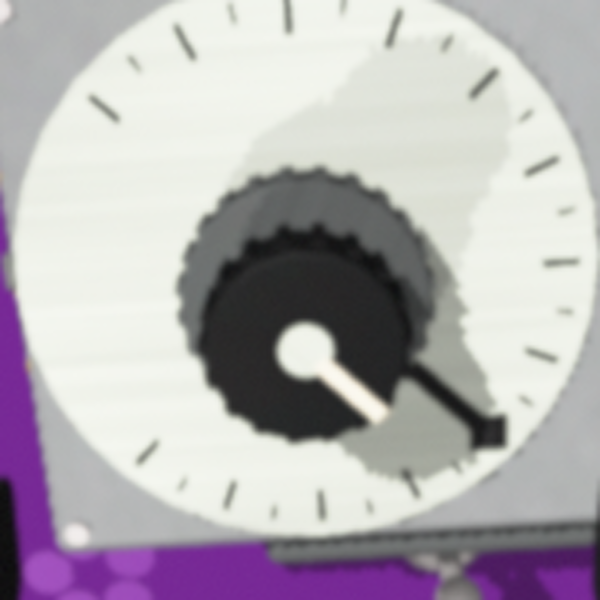

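The line runs from (305,350) to (382,413) and the mark from (415,370) to (490,433). Unprojecting to compare.

```bash
python3 - <<'E'
from h import *
c=pickle.load(open("wc.pkl","rb"));f=.3
P=lambda x,y,z:ray(c,(190+(x+.5)*f-.5,120+(y+.5)*f-.5),z)
k=P(305,350,.186);l=P(382,413,.186);m1=P(415,370,.128);m=P(490,433,.128)
a=lambda v:np.degrees(np.arctan2(v[1],v[0]));ax=np.array([.5235,-.0154,0])
print(k,m,a(l-k),a(m-m1),a(m-k),a(m-ax),a(m1-k))
# tick bar check: tick pair opposite fits centre
print([P(*q,.128).round(4) for q in((15,255),(599,255),(320,535))])
E
```

```text
[ 0.52315545 -0.01464989  0.186     ] [ 0.54452596 -0.08240135  0.128     ] -72.34215009960442 -72.44486529372303 -72.49342385076346 -72.57741463593113 -72.5283666631209
[array([0.4584, 0.0324, 0.128 ]), array([ 0.5953, -0.0509,  0.128 ]), array([ 0.4851, -0.0854,  0.128 ])]
```

Line and mark agree within about 0.3°. Next the ring: pre-turn -85°, then lower.

Emit:
jog_arm(commands=[[[0,0,0],[0,0,-7]],[[0,0,0],[0,0,-14]],[[0,0,0],[0,0,-21]],[[0,0,0],[0,0,-28]],[[0,0,0],[0,0,-35]],[[0,0,0],[0,0,-42]],[[0,0,0],[0,0,-49]],[[0,0,0],[0,0,-56]],[[0,0,0],[0,0,-63]],[[0,0,0],[0,0,-70]],[[0,0,0],[0,0,-77]],[[0,0,0],[0,0,-85]],[[0,0,0],[0,0,-85]],[[0,0,30],[0,0,-85]],[[0,0,60],[0,0,-85]],[[0,0,85],[0,0,-85]],[[0,0,100],[0,0,-85]],[[0,0,110],[0,0,-85]],[[0,0,110],[0,0,-85]],[[0,0,110],[0,0,-85]]], grip=1)

```text
time: 11.52
position: [0.5231, -0.0157, 0.1009]
tool_rot: [-3.14, -0.001, 2.506]
ft_force: [0.7, 0.3, 0.7]
grip_width: 0.0854
grip_force: 0.0
```

```bash
python3 -c "
from bench import manip;s=manip.read_state();import numpy as np
print({k:np.round(s[k],3).tolist() for k in('time','qpos','position','tool_rot','ft_force','wrist_torque')})"
```

```text
{'time': 11.517, 'qpos': [-0.505, 0.381, 0.56, 1.972, -0.263, 0.86, 1.132], 'position': [0.523, -0.016, 0.101], 'tool_rot': [-3.14, -0.001, 2.506], 'ft_force': [0.692, 0.313, 0.7], 'wrist_torque': [-0.037, 0.005, 0.009]}
```

Down another 10 mm, then close on the ring.

Emit:
jog_arm(commands=[[[0,0,4],[0,0,0]],[[0,0,8],[0,0,0]],[[0,0,11],[0,0,0]],[[0,0,11],[0,0,0]],[[0,0,11],[0,0,0]]])

```text
time: 11.93
position: [0.5234, -0.0154, 0.0903]
tool_rot: [3.141, 0.0, 2.508]
ft_force: [-1.0, 0.3, -0.2]
grip_width: 0.0857
grip_force: 0.0
```

Emit:
jog_arm(commands=[[[0,0,0],[0,0,0]],[[0,0,0],[0,0,0]],[[0,0,0],[0,0,0]],[[0,0,0],[0,0,0]],[[0,0,0],[0,0,0]],[[0,0,0],[0,0,0]],[[0,0,0],[0,0,0]],[[0,0,0],[0,0,0]]], grip=0, newtons=40)

```text
time: 12.6
position: [0.5244, -0.0145, 0.091]
tool_rot: [3.139, 0.001, 2.508]
ft_force: [0.2, 3.1, 5.9]
grip_width: 0.0628
grip_force: 42.7
```

```bash
cat > st.py <<'E'
from bench import manip;s=manip.read_state();import numpy as np
print({k:np.round(s[k],4).tolist() for k in('time','position','tool_rot','ft_force','wrist_torque','grip_width')},'j7',s['qpos'][6].round(3),'tau7',np.round(s['joint_torque'],3)[4:])
E
python3 st.py
```

```text
{'time': 12.6, 'position': [0.5244, -0.0145, 0.091], 'tool_rot': [3.1393, 0.0008, 2.5084], 'ft_force': [0.1513, 3.1448, 5.8792], 'wrist_torque': [0.9323, -0.2635, 0.0223], 'grip_width': 0.0628} j7 1.145 tau7 [ 1.011 -0.029 -0.006]
```

Emit:
jog_arm(commands=[[[0,0,0],[0,0,3]],[[0,0,0],[0,0,6]],[[0,0,0],[0,0,9]],[[0,0,0],[0,0,12]],[[0,0,0],[0,0,15]]])

```text
time: 13.02
position: [0.5242, -0.0146, 0.0908]
tool_rot: [3.14, 0.0, 2.244]
ft_force: [-0.4, 2.6, 4.0]
grip_width: 0.0625
grip_force: 42.7
```

```bash
python3 st.py
```

```text
{'time': 13.0167, 'position': [0.5242, -0.0146, 0.0908], 'tool_rot': [3.1396, 0.0002, 2.2441], 'ft_force': [-0.3556, 2.6125, 3.9923], 'wrist_torque': [0.708, -0.329, 0.0871], 'grip_width': 0.0625} j7 0.918 tau7 [0.953 0.003 0.831]
```

Emit:
jog_arm(commands=[[[0,0,0],[0,0,3]],[[0,0,0],[0,0,6]],[[0,0,0],[0,0,9]],[[0,0,0],[0,0,12]]])

```text
time: 13.35
position: [0.524, -0.0147, 0.0907]
tool_rot: [3.14, -0.0, 2.035]
ft_force: [0.0, 2.8, 3.2]
grip_width: 0.0628
grip_force: 42.8
```

```bash
python3 st.py
```

```text
{'time': 13.35, 'position': [0.524, -0.0147, 0.0907], 'tool_rot': [3.1399, -0.0002, 2.0346], 'ft_force': [0.007, 2.7654, 3.1531], 'wrist_torque': [0.6513, -0.3373, 0.0782], 'grip_width': 0.0628} j7 0.741 tau7 [ 0.865 -0.     0.808]
```

Emit:
jog_arm(commands=[[[0,0,0],[0,0,3]],[[0,0,0],[0,0,6]],[[0,0,0],[0,0,9]],[[0,0,0],[0,0,12]]])

```text
time: 13.68
position: [0.5238, -0.0148, 0.0905]
tool_rot: [3.14, -0.001, 1.825]
ft_force: [-0.3, 3.4, 2.4]
grip_width: 0.0623
grip_force: 43.0
```

```bash
python3 st.py
```

```text
{'time': 13.6833, 'position': [0.5238, -0.0148, 0.0905], 'tool_rot': [3.1405, -0.0005, 1.8253], 'ft_force': [-0.3068, 3.3911, 2.391], 'wrist_torque': [0.5793, -0.3323, 0.1053], 'grip_width': 0.0623} j7 0.565 tau7 [ 0.771 -0.036  0.752]
```

Emit:
jog_arm(commands=[[[0,0,0],[0,0,3]],[[0,0,0],[0,0,6]],[[0,0,0],[0,0,8]]])

```text
time: 13.93
position: [0.5237, -0.0149, 0.0905]
tool_rot: [3.141, -0.001, 1.685]
ft_force: [-1.1, 3.5, 2.0]
grip_width: 0.0627
grip_force: 43.2
```

```bash
python3 st.py
```

```text
{'time': 13.9333, 'position': [0.5237, -0.0149, 0.0905], 'tool_rot': [3.1408, -0.0006, 1.6854], 'ft_force': [-1.0872, 3.5264, 1.98], 'wrist_torque': [0.6362, -0.3143, 0.1065], 'grip_width': 0.0627} j7 0.448 tau7 [ 0.582 -0.098  0.216]
```

Emit:
jog_arm(commands=[[[0,0,0],[0,0,3]],[[0,0,0],[0,0,6]]])

```text
time: 14.1
position: [0.5235, -0.0149, 0.0904]
tool_rot: [3.141, -0.001, 1.581]
ft_force: [-0.7, 2.6, 2.0]
grip_width: 0.0629
grip_force: 43.2
```

```bash
python3 st.py
```

```text
{'time': 14.1, 'position': [0.5235, -0.0149, 0.0904], 'tool_rot': [3.1411, -0.0007, 1.5811], 'ft_force': [-0.7422, 2.6451, 2.0289], 'wrist_torque': [0.433, -0.3189, 0.1607], 'grip_width': 0.0629} j7 0.362 tau7 [ 0.682 -0.105  0.76 ]
```

Emit:
jog_arm(commands=[[[0,0,0],[0,0,3]],[[0,0,0],[0,0,6]]])

```text
time: 14.27
position: [0.5235, -0.0149, 0.0903]
tool_rot: [3.141, -0.001, 1.476]
ft_force: [-1.1, 2.2, 1.5]
grip_width: 0.0627
grip_force: 43.2
```

```bash
python3 st.py
```

```text
{'time': 14.2667, 'position': [0.5235, -0.0149, 0.0903], 'tool_rot': [3.1414, -0.0007, 1.4764], 'ft_force': [-1.1007, 2.2059, 1.4592], 'wrist_torque': [0.3695, -0.345, 0.2607], 'grip_width': 0.0627} j7 0.276 tau7 [ 0.576 -0.169  0.635]
```

Emit:
jog_arm(commands=[[[0,0,0],[0,0,2]],[[0,0,0],[0,0,4]]])

```text
time: 14.43
position: [0.5234, -0.0149, 0.0903]
tool_rot: [-3.142, -0.001, 1.408]
ft_force: [-2.1, 2.4, 1.3]
grip_width: 0.0625
grip_force: 43.3
```

```bash
python3 st.py
```

```text
{'time': 14.4333, 'position': [0.5234, -0.0149, 0.0903], 'tool_rot': [-3.1415, -0.0005, 1.4075], 'ft_force': [-2.0531, 2.4093, 1.2808], 'wrist_torque': [0.4054, -0.1899, 0.2746], 'grip_width': 0.0625} j7 0.22 tau7 [ 0.43  -0.194  0.249]
```

Emit:
jog_arm(commands=[[[0,0,0],[0,0,0.6]]])

```text
time: 14.52
position: [0.5234, -0.0149, 0.0903]
tool_rot: [-3.142, -0.001, 1.397]
ft_force: [-2.0, 2.8, 3.5]
grip_width: 0.0626
grip_force: 43.3
```

```bash
python3 st.py
```

```text
{'time': 14.5167, 'position': [0.5234, -0.0149, 0.0903], 'tool_rot': [-3.1415, -0.0005, 1.3972], 'ft_force': [-2.0129, 2.7883, 3.4677], 'wrist_torque': [0.447, -0.2146, 0.3203], 'grip_width': 0.0626} j7 0.211 tau7 [ 0.362 -0.277 -0.478]
```

Emit:
jog_arm(commands=[[[0,0,0],[0,0,0.6]]])

```text
time: 14.6
position: [0.5234, -0.0149, 0.0903]
tool_rot: [-3.141, -0.001, 1.388]
ft_force: [-1.3, 2.1, 3.0]
grip_width: 0.0624
grip_force: 43.4
```

```bash
python3 st.py
```

```text
{'time': 14.6, 'position': [0.5234, -0.0149, 0.0903], 'tool_rot': [-3.1415, -0.0005, 1.3882], 'ft_force': [-1.3143, 2.0682, 2.9924], 'wrist_torque': [0.5609, -0.1731, 0.2917], 'grip_width': 0.0624} j7 0.204 tau7 [ 0.495 -0.358 -0.218]
```

Emit:
jog_arm(commands=[[[0,0,0],[0,0,0.6]]])

```text
time: 14.68
position: [0.5233, -0.0149, 0.0903]
tool_rot: [-3.141, -0.001, 1.378]
ft_force: [-2.7, 3.5, 4.0]
grip_width: 0.0627
grip_force: 43.4
```

```bash
python3 st.py
```

```text
{'time': 14.6833, 'position': [0.5233, -0.0149, 0.0903], 'tool_rot': [-3.1414, -0.0006, 1.3776], 'ft_force': [-2.7365, 3.4856, 4.0066], 'wrist_torque': [0.6316, -0.164, 0.226], 'grip_width': 0.0627} j7 0.196 tau7 [ 0.625 -0.46  -0.12 ]
```

Emit:
jog_arm(commands=[[[0,0,0],[0,0,0.7]]])

```text
time: 14.77
position: [0.5233, -0.0149, 0.0903]
tool_rot: [-3.141, -0.001, 1.365]
ft_force: [-2.8, 3.9, 2.6]
grip_width: 0.0626
grip_force: 43.4
```

```bash
python3 st.py
```

```text
{'time': 14.7667, 'position': [0.5233, -0.0149, 0.0903], 'tool_rot': [-3.1414, -0.0008, 1.3649], 'ft_force': [-2.8019, 3.9463, 2.6374], 'wrist_torque': [0.7437, -0.142, 0.2636], 'grip_width': 0.0626} j7 0.185 tau7 [ 0.743 -0.574 -0.062]
```

Emit:
jog_arm(commands=[[[0,0,0],[0,0,0.7]]])

```text
time: 14.85
position: [0.5233, -0.0149, 0.0902]
tool_rot: [-3.141, -0.001, 1.352]
ft_force: [-1.7, 4.6, 4.1]
grip_width: 0.0624
grip_force: 43.4
```

```bash
python3 st.py
```

```text
{'time': 14.85, 'position': [0.5233, -0.0149, 0.0902], 'tool_rot': [-3.1413, -0.0007, 1.3522], 'ft_force': [-1.6971, 4.649, 4.1011], 'wrist_torque': [0.848, -0.1496, 0.3489], 'grip_width': 0.0624} j7 0.175 tau7 [ 0.836 -0.694 -0.092]
```

The torque is about 0.28 N m, so I'll let go and lift.

Emit:
jog_arm(commands=[[[0,0,0],[0,0,0]],[[0,0,0],[0,0,0]],[[0,0,0],[0,0,0]],[[0,0,0],[0,0,0]],[[0,0,0],[0,0,0]],[[0,0,0],[0,0,0]],[[0,0,0],[0,0,0]],[[0,0,0],[0,0,0]],[[0,0,-20],[0,0,0]],[[0,0,-50],[0,0,0]],[[0,0,-85],[0,0,0]],[[0,0,-120],[0,0,0]],[[0,0,-120],[0,0,0]],[[0,0,-120],[0,0,0]],[[0,0,-120],[0,0,0]]], grip=1)

```text
time: 16.1
position: [0.523, -0.0151, 0.2099]
tool_rot: [-3.141, -0.001, 1.353]
ft_force: [0.2, 0.5, -0.6]
grip_width: 0.0854
grip_force: 0.0
```

```bash
python3 w.py pics/w5.png; python3 - <<'E'
from h import *
c=pickle.load(open("wc.pkl","rb"));cv2.imwrite("pics/c5.png",cv2.resize(c["color"][120:300,190:370],(600,600),interpolation=cv2.INTER_CUBIC))
E
```

```text
{'time': 16.1, 'qpos': [-0.8393, 0.3142, 0.9809, 1.8666, -0.2911, 1.1137, 0.0318], 'position': [0.523, -0.0151, 0.2099], 'tool_rot': [-3.1412, -0.0006, 1.3529], 'ft_force': [0.1505, 0.517, -0.6295], 'wrist_torque': [-0.0059, 0.0201, 0.0458], 'grip_width': 0.0854, 'grip_force': 0.0}
centre px 0.128 [282.24431404 204.00218517]
centre px 0.186 [282.29245967 225.91870324]
```

View pics/c5.png

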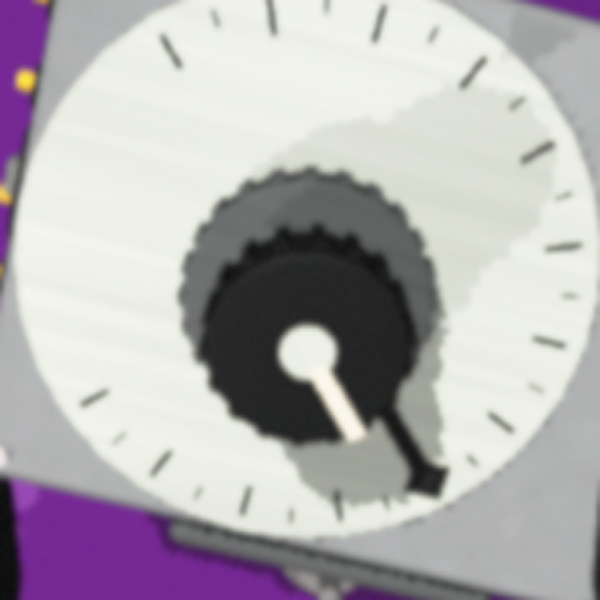

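The line (307,352)→(356,438) still lies parallel with the mark (390,407)→(428,480). I'll check the number and hand in if it holds.

```bash
python3 - <<'E'
from h import *
from bench import manip
c=pickle.load(open("wc.pkl","rb"));f=.3
P=lambda x,y,z:ray(c,(190+(x+.5)*f-.5,120+(y+.5)*f-.5),z)
k=P(307,352,.186);l=P(356,438,.186);m=P(428,480,.128)
a=lambda v:np.degrees(np.arctan2(v[1],v[0]));d=a(l-k)-a(m-k);print(a(l-k),a(m-k))
if abs(d)<3.5:print(manip.job_done())
E
```

```text
-74.33608225127657 -72.43586494782252
the job is handed in; nothing more can be done
None
```

I set the knob to the working mark (about 2° off in the last picture, 5° allowed), tightened the lock ring to roughly 0.28 N m by noisy wrist-torque readings, let go, and handed the job in; no verdict was returned.

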